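Put the last two eggs away in the egg drawer

TASK

Pull the egg drawer well out of its clear case and lay the two eggs from the worktop in its two empty front dimples, one in each, lengthwise as the dimples are shaped and fully settled, so that they cannot roll. Then push the drawer fully shut with all four eggs still in their dimples. Handle the eggs gently and leave the other things on the worktop where they are.

Things in the scene. Friction and masses are not known exactly. Their poses are not given: they have to be found in the camera images.
- egg_case: egg drawer case of clear plastic with white edges, fixed, 146 deep (x) x 166 wide (y) x 68 mm tall; origin at the centre of its underside, x points into the case away from its front, y to its left, z up. The drawer comes out of its front (-x). The underside of the case's front top edge is 38 mm above the tray's deck: a settled egg (top 33 mm above the deck) passes under it, an egg lying on the deck does not.
- egg_drawer (a joint): how far the drawer is pulled out of the case towards the case's -x, m: 0 fully shut, 0.09 fully open (stop). It slides with about 1.5 N of friction and stays where it is left.
- pull (a point): middle of the drawer's handle, moves with the drawer: a horizontal round steel bar, 10 mm thick, its straight part 60 mm long across the drawer (along the case's y), 40 mm above the worktop, with a 31 mm gap between it and the drawer front behind it; free from above and below. The drawer front is a white panel 166 mm wide whose top edge is 62 mm above the worktop.
- nest_front_left (a point): where the middle of an egg is when it lies settled in the front left dimple (left is the case's +y); moves with the drawer, axes as the case's. Empty at the start; under the case roof until the drawer is pulled out, clear of it by 27 mm when fully open. The dimple is oval, 51 mm long along x, 40 mm wide along y, 11 mm deep in the flat deck, whose surface lies 25 mm above the worktop and 11 mm below this point; dimples of a row are 74 mm apart, the rows 64 mm
- nest_front_right (a point): where the middle of an egg is when it lies settled in the front right dimple (left is the case's +y); moves with the drawer, axes as the case's. Empty at the start; under the case roof until the drawer is pulled out, clear of it by 27 mm when fully open. The dimple is oval, 51 mm long along x, 40 mm wide along y, 11 mm deep in the flat deck, whose surface lies 25 mm above the worktop and 11 mm below this point; dimples of a row are 74 mm apart, the rows 64 mm
- nest_back_left (a point): where the middle of an egg is when it lies settled in the back left dimple (left is the case's +y); moves with the drawer, axes as the case's. Has an egg in it at the start; stays under the roof. The dimple is oval, 51 mm long along x, 40 mm wide along y, 11 mm deep in the flat deck, whose surface lies 25 mm above the worktop and 11 mm below this point; dimples of a row are 74 mm apart, the rows 64 mm
- nest_back_right (a point): where the middle of an egg is when it lies settled in the back right dimple (left is the case's +y); moves with the drawer, axes as the case's. Has an egg in it at the start; stays under the roof. The dimple is oval, 51 mm long along x, 40 mm wide along y, 11 mm deep in the flat deck, whose surface lies 25 mm above the worktop and 11 mm below this point; dimples of a row are 74 mm apart, the rows 64 mm
- egg_a: one of the two loose eggs, lying on the worktop: hen's egg, 56 mm long, 43 mm thick at its thickest, 60 g, smooth and rolls easily, the shell cracks if the fingers grip it with 35 N or more (8 N holds it well); origin at its middle, x along its length towards the pointed end
- egg_b: the other loose egg, the same kind, also lying on the worktop: same size, origin and axes as egg_a
- egg_c: egg already lying in the back left dimple, same kind
- egg_d: egg already lying in the back right dimple, same kind
- mug: two-tone mug, 78 mm across, 92 mm tall, handle sticking out to 112 mm; origin under its middle, z up; to be left alone
- pepper_mill: dark wooden pepper mill, 58 mm across, 170 mm tall; origin at the centre of its foot, z up; to be left alone
- spice_black: glass spice jar with a black cap, 41 mm across, 105 mm tall; origin at the centre of its foot, z up; to be left alone
- spice_gold: glass spice jar with a yellow cap, 42 mm across, 96 mm tall; origin at the centre of its foot, z up; to be left alone
- tin: flat round food tin, 86 mm across, 40 mm tall; origin at the centre of its underside, z up; to be left alone
- teaspoon: steel teaspoon lying flat between or near the loose eggs, 132 x 28 x 11 mm; origin under its middle, long axis x; to be left alone
There are look-alikes about, which are no part of the job. Leave any black or brown look-alike of the egg_a alone.

How it is judged (in metres and radians):
On the way, in this order (a step that is already met when the one before it is completed fails the run):
1. the drawer is pulled out far enough to load its front row (70 mm or more) (value of joint egg_drawer above 0.07 m), for 0.2 s.
2. with the drawer out, both loose eggs lie settled in the two front dimples, one in each, let go (value of joint egg_drawer above 0.06 m and (((horizontal distance between egg_a and nest_front_left below 0.008 m and z of egg_a in the frame of nest_front_left between -0.006 and 0.004 m and angle between the x axis of egg_a and the x axis of nest_front_left, either way round below 0.35 rad) and (horizontal distance between egg_b and nest_front_right below 0.008 m and z of egg_b in the frame of nest_front_right between -0.006 and 0.004 m and angle between the x axis of egg_b and the x axis of nest_front_right, either way round below 0.35 rad)) or ((horizontal distance between egg_a and nest_front_right below 0.008 m and z of egg_a in the frame of nest_front_right between -0.006 and 0.004 m and angle between the x axis of egg_a and the x axis of nest_front_right, either way round below 0.35 rad) and (horizontal distance between egg_b and nest_front_left below 0.008 m and z of egg_b in the frame of nest_front_left between -0.006 and 0.004 m and angle between the x axis of egg_b and the x axis of nest_front_left, either way round below 0.35 rad))) and contact force between the fingers and egg_a below 0.05 N and contact force between the fingers and egg_b below 0.05 N), for 0.3 s.
At the end, for the whole second after the job is handed in: drawer out by under 4 mm; each front dimple holds a loose egg, back dimples their own eggs, all at rest: middle within 8 mm sideways of the dimple's point, under 4 mm above or 6 mm below it, long axis within 0.35 rad of the dimple's, either way round (value of joint egg_drawer below 0.004 m and (((horizontal distance between egg_a and nest_front_left below 0.008 m and z of egg_a in the frame of nest_front_left between -0.006 and 0.004 m and angle between the x axis of egg_a and the x axis of nest_front_left, either way round below 0.35 rad) and (horizontal distance between egg_b and nest_front_right below 0.008 m and z of egg_b in the frame of nest_front_right between -0.006 and 0.004 m and angle between the x axis of egg_b and the x axis of nest_front_right, either way round below 0.35 rad)) or ((horizontal distance between egg_a and nest_front_right below 0.008 m and z of egg_a in the frame of nest_front_right between -0.006 and 0.004 m and angle between the x axis of egg_a and the x axis of nest_front_right, either way round below 0.35 rad) and (horizontal distance between egg_b and nest_front_left below 0.008 m and z of egg_b in the frame of nest_front_left between -0.006 and 0.004 m and angle between the x axis of egg_b and the x axis of nest_front_left, either way round below 0.35 rad))) and horizontal distance between egg_c and nest_back_left below 0.008 m and z of egg_c in the frame of nest_back_left between -0.006 and 0.004 m and angle between the x axis of egg_c and the x axis of nest_back_left, either way round below 0.35 rad and horizontal distance between egg_d and nest_back_right below 0.008 m and z of egg_d in the frame of nest_back_right between -0.006 and 0.004 m and angle between the x axis of egg_d and the x axis of nest_back_right, either way round below 0.35 rad and linear speed of each of egg_a, egg_b, egg_c, egg_d below 0.02 m/s); the robot touches nothing.
It fails at once if an egg is squeezed, knocked or dropped hard enough to crack (contact forces on it adding up to over 70 N, as from a grip of 35 N) (contact force between any of egg_a, egg_b, egg_c, egg_d and anything else above 70 N).
It fails at once if an egg falls off the worktop (height (world z) of any of egg_a, egg_b, egg_c, egg_d below -0.05 m).
It fails at once if one of the other things is moved by more than 30 mm (distance of any of mug, pepper_mill, spice_black, spice_gold, tin, teaspoon from where it was at the start of the episode above 0.03 m).
It also fails if it takes over 70 s, if anything falls off the work surface, if the arm or the gripper's body presses on something with over 40 N, if the wrist force passes 120 N, or if a joint passes its speed limit or range.

ROBOT

A 6-joint arm with a two-finger parallel gripper is mounted at the origin on a cart in front of the work surface, level with it; the furniture and walls round the work are solid. World frame = base frame: x ahead of the robot, y to its left, z up, the work surface at z = 0. Lengths are in mm, angles in rad, forces in N, time in s.
With the tool pointing down it reaches from about 400 to 925 mm from the base axis. Payload 12.5 kg.
Tool frame: the origin (TCP) lies between the finger pads; the fingertips stand 19 mm ahead of it and the grasp point (between the pads) is the TCP (env.tips_ahead is the distance from the TCP to the fingertips, in mm); z points along the fingers, y is the line along which they close (so a half turn about z gives the same grasp; the last joint's range is limited). The gripper opens to 95 mm and grips with 3 to 60 N. Pads are 20 mm wide; open, the fingers measure 119 mm over their backs; the gripper's body (75 mm by 180 mm) begins 59 mm behind the grasp point.
Start: joints at [-1.277, 0.491, 1.559, -0, 1.092, -0.106], TCP at [243.295, -575.719, 233.661] pointing down, gripper open.
Joint ranges: [-3.1, 3.1], [-0.84, 2.19], [0.05, 2.79], [-1.13, 4.28], [0.06, 2.93], [-2.69, 2.69]. Speed limits (rad/s): [2.22, 2.22, 2.79, 3.14, 3.14, 3.14].

INTERFACE

Orientations are given as [roll, pitch, yaw] about the fixed x, y, z axes, in that order (R = Rz(yaw) Ry(pitch) Rx(roll)).
In Python, from cell import env gives the robot as it stands.
- The arm moves only by the shell command python3 -m crank 'ROWS'. ROWS is JSON, a list of rows, each a list of 5 numbers: the shift along the tool's x, y, z in mm, then the turn about the tool's z in degrees, then the finger opening in mm, from 0 to 95.1. In form: [[dx, dy, dz, yaw, grip], ...]. A call has 1 to 10 rows; each row is the pose to reach, as a shift and turn from the pose commanded when the call began, along the tool's axes at that moment; what a row does not reach only later rows make up. A row lasts 1/12 s, in which the tool goes at most 41.7 mm and 7.16 degrees, less where a joint would pass 70% of its speed; a pose out of reach is approached as far as the arm can. A call with a gripper value outside its range is refused whole. The fingers move at their own pace and stop on an object; the grip force is fixed at half the most. Time passes only in rows, so rows that repeat a pose let the fingers close. It gives the time, the measured TCP pose, the force, the opening and the grip force at its end, in the units of the state.
- env.state(): the state, without advancing time (a new reading comes with each control period).
- env.read_camera(name): name is "scene" or "top" or "wrist"; returns a dict with "img" (420x560x3 uint8, blue, green, red), "K" (3x3 intrinsics, pixels), "k1" (the pictures are not rectified: a ray, as slopes to the right and down, at radius r is drawn at 1 + k1 r^2 times it, then the intrinsics apply), "pose" (4x4, takes a point from camera to world coordinates). Camera axes: x right, y down, z forward; pixel columns grow to the right and rows downward; lengths in mm; the calibration is good to about 2 mm. A picture is of the moment at which its call begins. There is no depth.
- env.job_done(): hands the job in; it is judged then, once.
The state is a dict: "t": time; "joints": joint angles; "qvel": joint speeds; "tau": joint torques, N m; "eef_pos": TCP position; "tcp_rot": TCP orientation; "ft_force": force on the tool from outside, world axes, zero at the start; "moment": the same for the moment, N m; "opening": opening from 0.0 (shut) to 1.0 (fully open); "grip_force": force on a finger pad.
Only numpy, scipy, OpenCV 4.12 (cv2) and the standard library are available. Lean on these libraries where they do the work, as an engineer would, in place of code of your own. Each camera call takes 0.05 s, during which the arm holds its last target. There are 200 camera calls.

## Working session

There is one attempt and no reset: what is moved stays moved. The work goes in short steps, Python scripts to look and compute and a shell command to move; the robot and the scene stay as the last step left them, time stands still between calls to the robot, and variables do not carry over. Pictures are saved under pics/ and viewed, at most 13 in all, crops included, and the job is handed in when it is done.

```bash
mkdir -p pics; ls; python3 - <<'E'
from cell import env
import cv2
for n in("scene","top"):
    c=env.read_camera(n);cv2.imwrite(f"pics/{n}0.png",c["img"]);print(n,c["K"],c["k1"],c["pose"])
s=env.state();print(s)
E
```

```text
pics
scene [[423.04074958   0.         285.07770879]
 [  0.         423.04074958 214.77500641]
 [  0.           0.           1.        ]] 0.04396364013631808 [[ 5.48593183e-01 -4.35734633e-01  7.13569092e-01 -2.12747162e+02]
 [-8.36073287e-01 -2.80596213e-01  4.71431038e-01 -4.41548607e+02]
 [-5.19404534e-03 -8.55219910e-01 -5.18239257e-01  5.88855213e+02]
 [ 0.00000000e+00  0.00000000e+00  0.00000000e+00  1.00000000e+00]]
top [[508.20828223   0.         280.9736404 ]
 [  0.         508.20828223 209.76894792]
 [  0.           0.           1.        ]] -0.037988781295622144 [[ 2.48999726e-02 -9.97596465e-01  6.46628494e-02  4.50070906e+02]
 [-9.99617245e-01 -2.40659437e-02  1.36452646e-02  3.35741197e+01]
 [-1.20562952e-02 -6.49778661e-02 -9.97813872e-01  1.35394567e+03]
 [ 0.00000000e+00  0.00000000e+00  0.00000000e+00  1.00000000e+00]]
{'t': 0.1, 'joints': array([-1.27657804e+00,  4.91517750e-01,  1.55939304e+00, -1.27757876e-05,
        1.09169608e+00, -1.05604227e-01]), 'qvel': array([-0.00122375, -0.00184599, -0.00121677, -0.00283005,  0.00144814,
        0.00013047]), 'tau': array([ 5.53654914e-03, -6.13622975e+01, -2.58606470e+01,  6.94969716e-02,
        4.70358494e-02, -5.09983863e-05]), 'eef_pos': array([ 243.24274135, -575.51021261,  233.10713785]), 'tcp_rot': array([-3.14058289e+00, -9.56383047e-05,  3.99828365e-01]), 'ft_force': array([-0.59279199, -0.73176345, -0.60231223]), 'moment': array([-0.00620702,  0.01209784,  0.06038009]), 'grip_force': 0.0, 'opening': 0.9994593045403048}
```

View pics/top0.png

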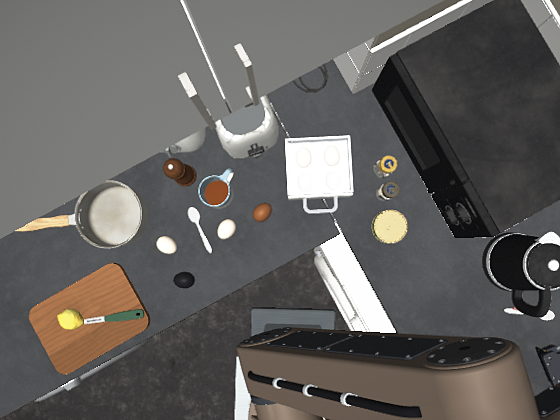

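View pics/scene0.png

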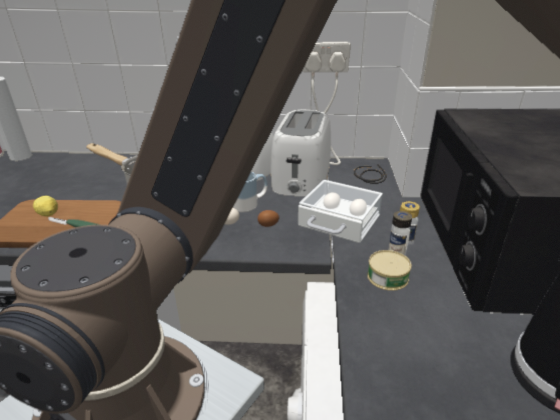

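Top view: the case is at (320,165) with its bar handle at (321,210), and the eggs in the back dimples are at (303,156) and (331,156). There are four egg-shaped things on the worktop: white at (167,245), white at (227,229), brown at (262,212) and black at (184,280). The two white ones match the hen's eggs already in the case. The brown and black ones are the look-alikes to leave alone. I'll measure these and confirm with one crop.

```bash
cat > h.py <<'E'
from cell import env
import cv2, numpy as np
def cast(c,uv,z):
    uv=np.array(uv,float).reshape(-1,2);K=c["K"];k=c["k1"]
    d=(uv-[K[0,2],K[1,2]])/[K[0,0],K[1,1]]
    s=d.copy()
    for _ in range(20): s=d/(1+k*(s**2).sum(1,keepdims=True))
    r=np.c_[s,np.ones(len(s))]@c["pose"][:3,:3].T;o=c["pose"][:3,3]
    return o+r*((z-o[2])/r[:,2])[:,None]
def proj(c,P):
    P=np.array(P,float).reshape(-1,3);R=c["pose"][:3,:3];q=(P-c["pose"][:3,3])@R
    s=q[:,:2]/q[:,2:];s=s*(1+c["k1"]*(s**2).sum(1,keepdims=True))
    return s*[c["K"][0,0],c["K"][1,1]]+[c["K"][0,2],c["K"][1,2]]
def egg(c,box,z=21.5,thr=120,sat=75):
    """ellipse of the white blob in box (x0,y0,x1,y1) -> world centre, axis dir, sizes"""
    x0,y0,x1,y1=box;im=c["img"][y0:y1,x0:x1];h=cv2.cvtColor(im,cv2.COLOR_BGR2HSV)
    m=((h[...,2]>thr)&(h[...,1]<sat)).astype(np.uint8)
    cs=cv2.findContours(m,cv2.RETR_EXTERNAL,cv2.CHAIN_APPROX_NONE)[0]
    k=max(cs,key=cv2.contourArea).reshape(-1,2)+[x0,y0]
    w=cast(c,k,z)[:,:2].astype(np.float32)
    (cx,cy),(a,b),t=cv2.fitEllipse(w)
    t=(t+90 if b>a else t); t=(t+90)%180-90
    return np.round([cx,cy,min(a,b),max(a,b),t],1)
def tcp():
    s=env.state();return np.round(s["eef_pos"],1),np.round(np.degrees(s["tcp_rot"]),2)
E
python3 - <<'E'
from h import *
c=env.read_camera("top");im=c["img"]
print(egg(c,(150,228,185,262)),egg(c,(216,214,244,245)))
print("handle",cast(c,[(304,212),(321,212),(338,211)],40))
print("front top corners",cast(c,[(287,198),(353,196)],62),"back",cast(c,[(286,139),(351,137)],68))
cv2.imwrite("pics/crop1.png",cv2.resize(im[125:300,150:365],None,fx=3.4,fy=3.4,interpolation=cv2.INTER_CUBIC))
E
```

```text
[437.2 351.8  40.9  55.2  62.8] [483.2 195.3  42.2  54.5 -35.9]
handle [[530.87146689  -8.20750467  40.        ]
 [531.93387594 -52.18805714  40.        ]
 [535.58840089 -96.11377768  40.        ]]
front top corners [[ 564.24573661   36.61941338   62.        ]
 [ 573.3970413  -131.50072571   62.        ]] back [[ 715.26262704   42.81361966   68.        ]
 [ 724.30638039 -123.37570304   68.        ]]
```

View pics/crop1.png

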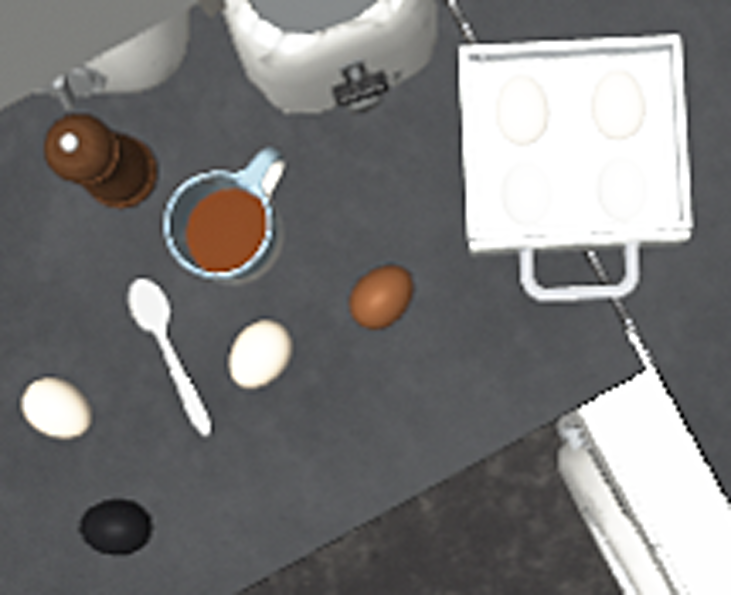

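The crop confirms it: the white eggs are at crop (56,408) and (260,354), and their fitted sizes are about 41x55 mm. The width between the case corners comes out at 168 mm and its yaw at about 3°. Next I move above the handle.

```bash
cat >> h.py <<'E'
def to(x,y,z,yaw):
    """tool-axis shift and turn from the present pose"""
    p,r=tcp();R=cv2.Rodrigues(np.array([0,0,np.radians(r[2])]))[0]@np.diag([1,-1,-1])
    print("row",np.round(R.T@(np.array([x,y,z])-p),1),round(-((yaw-r[2]+180)%360-180),1))
E
python3 - <<'E'
from h import *
to(520,-53,200,92.8)
c=env.read_camera("top")
print("mug rim",cast(c,[(200,190),(231,190),(215,175),(215,207)],92))
E
```

```text
row [ 458.3 -373.6   33.2] -69.9
mug rim [[576.52074024 254.6408851   92.        ]
 [578.32921586 176.91757746  92.        ]
 [615.14210289 218.2805506   92.        ]
 [534.80162795 215.57008741  92.        ]]
```

```bash
python3 -m crank '[[458,-374,33,-70,70],[458,-374,33,-70,70],[458,-374,33,-70,70],[458,-374,33,-70,70],[458,-374,33,-70,70],[458,-374,33,-70,70],[458,-374,33,-70,70],[458,-374,33,-70,70],[458,-374,33,-70,70],[458,-374,33,-70,70]]' | tail -8; python3 - <<'E'
from h import *
to(520,-53,200,92.8)
E
```

```text
t: 1.03
eef_pos: [438.2, -206.0, 210.4]
tcp_rot: [3.141, 0.0, 1.628]
ft_force: [-0.0, -0.3, -0.8]
opening: 0.735
grip_force: 0.0
row [148.1  90.4  10.4] 0.5
```

```bash
python3 -m crank '[[148,90,10,0.5,36],[148,90,10,0.5,36],[148,90,10,0.5,36],[148,90,10,0.5,36],[148,90,10,0.5,36],[148,90,10,0.5,36],[148,90,10,0.5,36]]' | head -3; python3 - <<'E'
from h import *
print(tcp())
c=env.read_camera("wrist");cv2.imwrite("pics/w1.png",c["img"]);print(c["K"],c["k1"],c["pose"])
E
```

```text
t: 1.62
eef_pos: [519.8, -55.6, 200.2]
tcp_rot: [-3.141, 0.0, 1.614]
(array([519.8, -55.6, 200.2]), array([-1.7997e+02,  1.0000e-02,  9.2480e+01]))
[[294.44510862   0.         277.77874196]
 [  0.         294.44510862 208.9613236 ]
 [  0.           0.           1.        ]] 0.01015518936978895 [[ 9.99057892e-01  4.17513358e-02  1.18386552e-02  5.16558923e+02]
 [ 4.33814136e-02 -9.53426452e-01 -2.98489622e-01  2.94781268e+01]
 [-1.17505340e-03  2.98721990e-01 -9.54339453e-01  3.52088229e+02]
 [ 0.00000000e+00  0.00000000e+00  0.00000000e+00  1.00000000e+00]]
```

View pics/w1.png

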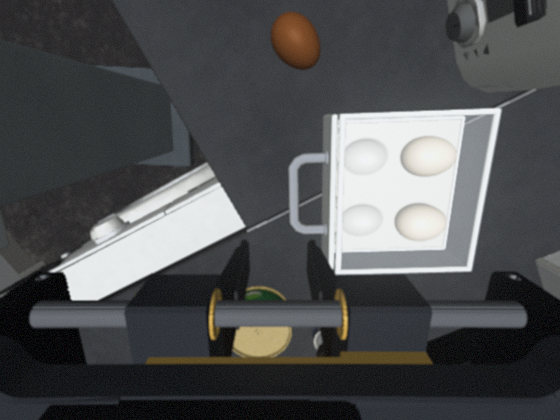

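The wrist view shows the handle bar as a vertical grey line at u≈294, v 158–232. The panel's outer top edge runs from (327,115) to (333,272), and the empty dimples are at (365,157) and (360,220).

```bash
python3 - <<'E'
from h import *
c=env.read_camera("wrist")
print("bar",cast(c,[(294,170),(294.5,195),(295.5,222)],40))
print("panel",cast(c,[(324,116),(331,272)],62),"roof front",cast(c,[(333,116),(341,272)],68),"roof back",cast(c,[(498,111),(473,269)],68))
print("dimple",cast(c,[(365,157),(360,220)],25),"eggs",cast(c,[(429,156),(422,222)],36))
to(531,-52,40,92.8)
E
```

```text
bar [[535.71613917 -24.65550992  40.        ]
 [537.87227453 -52.11959261  40.        ]
 [540.84654294 -83.4289129   40.        ]]
panel [[ 559.50400463   31.17749333   62.        ]
 [ 581.85085221 -132.50724582   62.        ]] roof front [[ 566.87451581   31.46566895   68.        ]
 [ 591.30597003 -128.70284989   68.        ]] roof back [[ 716.19034063   41.64093875   68.        ]
 [ 732.23889638 -118.79068976   68.        ]]
dimple [[613.94686154  -9.58239562  25.        ]
 [617.69438491 -83.10125726  25.        ]] eggs [[678.25449884  -4.4910972   36.        ]
 [684.89262123 -78.74598687  36.        ]]
row [  4.2  11.6 160.5] -0.5
```

```bash
python3 - <<'E'
from h import *
to(536,-53,40,94)
E
```

```text
row [  3.   16.5 160.5] -1.7
```

```bash
python3 -m crank '[[3,16.5,30,-1.7,30],[3,16.5,60,-1.7,30],[3,16.5,90,-1.7,30],[3,16.5,120,-1.7,30],[3,16.5,140,-1.7,30],[3,16.5,150,-1.7,30],[3,16.5,160,-1.7,30],[3,16.5,160,-1.7,30]]'; python3 -m crank '[[0,0,0,0,8],[0,0,0,0,8],[0,0,0,0,8],[0,0,0,0,8],[0,0,0,0,8]]'
```

```text
t: 2.38
eef_pos: [536.0, -52.7, 39.5]
tcp_rot: [-3.14, -0.0, 1.641]
ft_force: [-0.1, -0.1, -0.2]
opening: 0.318
grip_force: 0.0
t: 2.8
eef_pos: [536.5, -51.9, 41.2]
tcp_rot: [3.141, 0.0, 1.643]
ft_force: [-1.4, -1.3, 6.5]
opening: 0.095
grip_force: 30.0
```

```bash
python3 -m crank '[[0,-2,0,0,5],[0,-6,0,0,5],[0,-11,0,0,5],[0,-16,0,0,5],[0,-21,0,0,5],[0,-26,0,0,5],[0,-31,0,0,5],[0,-36,0,0,5],[0,-41,0,0,5],[0,-45,0,0,5]]'; python3 -m crank '[[0,-5,0,0,5],[0,-10,0,0,5],[0,-15,0,0,5],[0,-20,0,0,5],[0,-25,0,0,5],[0,-30,0,0,5],[0,-35,0,0,5],[0,-39,0,0,5],[0,-42,0,0,5],[0,-43,0,0,5]]'
```

```text
t: 3.63
eef_pos: [492.0, -55.3, 41.2]
tcp_rot: [3.139, 0.001, 1.643]
ft_force: [2.4, 0.2, 7.2]
opening: 0.098
grip_force: 30.0
t: 4.47
eef_pos: [449.2, -58.5, 41.2]
tcp_rot: [3.139, 0.001, 1.643]
ft_force: [1.7, -1.4, 8.0]
opening: 0.094
grip_force: 30.0
```

```bash
python3 -m crank '[[0,0,0,0,28],[0,0,0,0,28],[0,0,0,0,28],[0,0,-10,0,28],[0,0,-40,0,28],[0,30,-80,0,28],[0,60,-120,0,28],[0,60,-160,0,28],[0,60,-160,0,28],[0,60,-160,0,28]]'; python3 - <<'E'
from h import *
c=env.read_camera("wrist");cv2.imwrite("pics/w2.png",c["img"])
E
```

```text
t: 5.3
eef_pos: [510.1, -53.9, 203.5]
tcp_rot: [3.136, 0.002, 1.643]
ft_force: [-0.6, -0.8, -0.2]
opening: 0.294
grip_force: 0.0
```

View pics/w2.png

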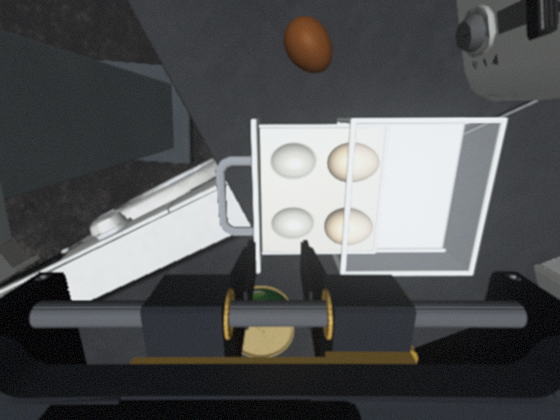

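The drawer is open. The empty front dimples are grey ovals at (294,160) and (293,223), and the back eggs are still in place at (353,162) and (348,226). I'll fit the ovals at deck height and the eggs at z=36.

```bash
python3 - <<'E'
from h import *
c=env.read_camera("wrist");g=cv2.cvtColor(c["img"],cv2.COLOR_BGR2GRAY)
print([int(v) for v in g[160,262:330:4]])
for x0,y0,x1,y1 in((264,135,324,186),(264,200,322,244)):
    t,m=cv2.threshold(g[y0:y1,x0:x1],0,255,cv2.THRESH_OTSU+cv2.THRESH_BINARY_INV)
    k=max(cv2.findContours(m,cv2.RETR_EXTERNAL,cv2.CHAIN_APPROX_NONE)[0],key=cv2.contourArea).reshape(-1,2)+[x0,y0]
    print(t,k.min(0),k.max(0),cv2.fitEllipse(cast(c,k,25)[:,:2].astype(np.float32)))
print("eggs z36",cast(c,[(353,162),(348,226)],36))
print("bar",cast(c,[(222,172),(222,218)],40))
print("panel",cast(c,[(253,122),(256,272)],62))
to(450,345,160,62.8)
E
```

```text
[207, 237, 235, 183, 205, 220, 227, 233, 238, 239, 232, 228, 221, 208, 224, 237, 237]
215.0 [272 143] [317 178] ((525.0977172851562, -14.334188461303711), (39.21038055419922, 49.958248138427734), 96.25702667236328)
209.0 [273 208] [314 243] ((533.1083984375, -89.97357177734375), (38.05753707885742, 50.77005386352539), 72.74689483642578)
eggs z36 [[587.23793502  -9.43234089  36.        ]
 [592.41797793 -82.6678277   36.        ]]
bar [[447.72020216 -29.59130912  40.        ]
 [448.52257378 -81.82870244  40.        ]]
panel [[ 480.14838752   24.6153649    62.        ]
 [ 490.95991314 -134.71910614   62.        ]]
row [401.8 -29.2  40. ] 31.3
```

Both dimples measure about 39x50 mm, which is right. Averaging with the panel gives left nest ≈ (525.7,-15), right nest ≈ (531.3,-88.8) and case yaw ≈ 4.3°. Next I look at the nearer egg (483,195) with the wrist camera.

```bash
python3 - <<'E'
from h import *
to(531,160,190,144)
E
```

```text
row [211.5  38.3  10. ] -49.9
```

```bash
python3 -m crank '[[30,6,5,-7,75],[65,12,10,-14,75],[100,18,10,-21,75],[135,24,10,-28,75],[165,30,10,-35,75],[190,35,10,-42,75],[206,37,10,-49,75],[211,38,10,-50,75],[211,38,10,-50,75],[211,38,10,-50,75]]'; python3 - <<'E'
from h import *
c=env.read_camera("wrist");print(tcp())
print("expect",proj(c,[483,195,21.5]))
u,v=proj(c,[483,195,21.5])[0].astype(int)
print(egg(c,(max(u-50,0),max(v-50,0),u+50,v+45)))
im=c["img"].copy();cv2.rectangle(im,(u-50,v-50),(u+50,v+45),(0,0,255),1);cv2.imwrite("pics/w3.png",im)
E
```

```text
t: 6.23
eef_pos: [530.7, 158.6, 189.3]
tcp_rot: [-3.14, -0.001, 2.512]
ft_force: [-0.6, 0.5, -0.4]
opening: 0.787
grip_force: 0.0
(array([530.9, 158.3, 189.6]), array([-1.7993e+02, -5.0000e-02,  1.4388e+02]))
expect [[278.93137952 141.55701866]]
[484.4 193.6  42.1  55.4 -33.8]
```

View pics/w3.png

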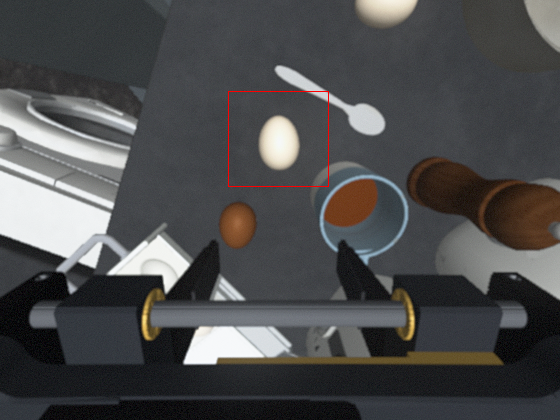

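The wrist view shows the white egg at (279,142), clear of the spoon. The mug is at (365,215) and the brown look-alike at (238,225). The fit is (484,194), 42x55 mm, axis -34°. I'll grasp at TCP z=36 so the gripper body stays above the 92 mm mug rim.

```bash
python3 - <<'E'
from h import *
to(484,194,36,146)
E
```

```text
row [ 58.9   1.2 153.6] -2.1
```

```bash
python3 -m crank '[[20,1,15,-2,62],[40,1,30,-2,62],[55,1,45,-2,62],[59,1,70,-2,62],[59,1,95,-2,62],[59,1,115,-2,62],[59,1,132,-2,62],[59,1,145,-2,62],[59,1,153.5,-2,62],[59,1,153.5,-2,62]]'; python3 -m crank '[[0,0,0,0,56],[0,0,0,0,52],[0,0,0,0,48],[0,0,0,0,45],[0,0,0,0,43],[0,0,0,0,41],[0,0,0,0,39],[0,0,0,0,38],[0,0,0,0,38]]'
```

```text
t: 7.12
eef_pos: [483.6, 193.6, 35.5]
tcp_rot: [-3.14, -0.002, 2.547]
ft_force: [-0.8, -0.6, -1.0]
opening: 0.651
grip_force: 0.0
t: 7.87
eef_pos: [484.3, 194.8, 37.2]
tcp_rot: [3.141, 0.001, 2.55]
ft_force: [-0.8, 0.8, 6.4]
opening: 0.442
grip_force: 30.0
```

```bash
python3 -m crank '[[0,0,-3,0,38],[0,0,-10,0,38],[0,0,-22,0,38],[0,0,-38,0,38],[0,0,-56,0,38],[0,0,-74,0,38],[0,0,-88,0,38],[0,0,-96,0,38],[0,0,-100,0,38],[0,0,-100,0,38]]'; python3 - <<'E'
from h import *
to(531.3,-88.8,137,184.3)
E
```

```text
t: 8.7
eef_pos: [484.2, 194.7, 137.5]
tcp_rot: [3.141, 0.001, 2.55]
ft_force: [-0.3, 0.6, -0.7]
opening: 0.444
grip_force: 30.0
row [-197.2 -209.1    0.5] -38.2
```

```bash
python3 -m crank '[[-6,-6,0,-1,38],[-18,-19,0,-4,38],[-35,-37,0,-8,38],[-55,-58,0,-12,38],[-77,-81,0,-16,38],[-99,-105,0,-20,38],[-121,-128,0,-25,38],[-143,-151,0,-30,38],[-163,-173,0,-34,38],[-180,-190,0,-36,38]]'; python3 - <<'E'
from h import *
to(531.3,-88.8,137,184.3)
E
```

```text
t: 9.53
eef_pos: [527.2, -65.4, 135.9]
tcp_rot: [3.141, -0.002, -3.102]
ft_force: [-0.6, 0.1, -0.9]
opening: 0.448
grip_force: 30.0
row [ -3.2 -23.5  -1.1] -2.0
```

```bash
python3 -m crank '[[-3,-10,0,-2,38],[-3,-17,0,-2,38],[-3,-21,0,-2,38],[-3,-21,0,-2,38],[-3,-21,0,-2,38],[-3,-21,0,-2,38]]'; python3 - <<'E'
from h import *
print(tcp());to(531.3,-88.8,52,184.3)
c=env.read_camera("top");g=c["img"]
cv2.imwrite("pics/w4.png",np.hstack([cv2.resize(env.read_camera("wrist")["img"],(560,420)),cv2.resize(g[140:245,270:330],(240,420))]))
E
```

```text
t: 10.03
eef_pos: [531.1, -83.4, 136.8]
tcp_rot: [3.141, -0.0, -3.07]
ft_force: [-0.3, -0.8, -1.3]
opening: 0.441
grip_force: 30.0
(array([531.1, -83.4, 136.8]), array([ 1.7999e+02, -2.0000e-02, -1.7587e+02]))
row [ 0.2 -5.4 84.8] -0.2
```

View pics/w4.png

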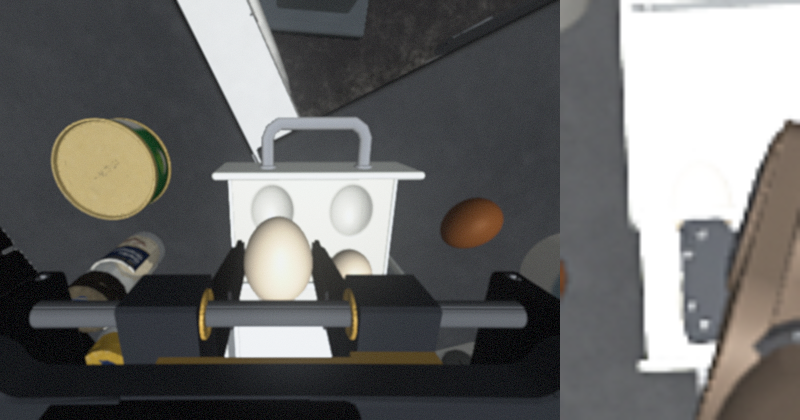

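The egg is held with its long axis along the drawer. The dimples are visible at (272,207) for right and (350,210) for left, so I'll re-measure them from this view and then go down.

```bash
python3 - <<'E'
from h import *
c=env.read_camera("wrist");g=cv2.cvtColor(c["img"],cv2.COLOR_BGR2GRAY)
for x0,y0,x1,y1 in((324,180,378,240),(242,182,300,218)):
    t,m=cv2.threshold(g[y0:y1,x0:x1],0,255,cv2.THRESH_OTSU+cv2.THRESH_BINARY_INV)
    k=max(cv2.findContours(m,cv2.RETR_EXTERNAL,cv2.CHAIN_APPROX_NONE)[0],key=cv2.contourArea).reshape(-1,2)+[x0,y0]
    print(t,k.min(0),k.max(0),cv2.fitEllipse(cast(c,k,25)[:,:2].astype(np.float32)))
print("panel",cast(c,[(214,172),(424,174)],62),"dimpleR",cast(c,[(272,208)],25))
print("pred",proj(c,[[531.3,-88.8,25],[525.7,-15,25]]))
E
```

```text
215.0 [330 184] [372 234] ((525.2625122070312, -15.265779495239258), (37.830081939697266, 46.36884689331055), 91.67977905273438)
214.0 [251 185] [293 217] ((524.6024169921875, -89.4842529296875), (32.1653938293457, 39.05843734741211), 9.684686660766602)
panel [[ 491.16705904 -135.85381562   62.        ]
 [ 480.99488993   26.85388626   62.        ]] dimpleR [[528.54339533 -88.93655284  25.        ]]
pred [[271.9498627  210.80294569]
 [350.69758624 210.55087925]]
```

```bash
python3 -m crank '[[0,-4,15,0,38],[0,-5.5,32,0,38],[0,-5.5,48,0,38],[0,-5.5,60,0,38],[0,-5.5,69,0,38],[0,-5.5,75,0,38],[0,-5.5,79,0,38],[0,-5.5,82,0,38],[0,-5.5,83.5,0,38],[0,-5.5,83.5,0,38]]'; python3 -m crank '[[0,0,0,0,38]]'
```

```text
t: 11.02
eef_pos: [531.8, -89.7, 53.5]
tcp_rot: [-3.141, 0.0, -3.07]
ft_force: [-0.3, -0.9, -0.8]
opening: 0.44
grip_force: 30.0
t: 11.1
eef_pos: [531.9, -89.8, 53.7]
tcp_rot: [-3.141, 0.001, -3.07]
ft_force: [-0.4, 0.4, -1.0]
opening: 0.441
grip_force: 30.0
```

```bash
python3 -m crank '[[0,0,0.8,0,38],[0,0,1.6,0,38],[0,0,1.6,0,38]]'; python3 -m crank '[[0,0,0,0,43],[0,0,0,0,45],[0,0,0,0,48],[0,0,0,0,51],[0,0,0,0,53],[0,0,0,0,53]]';python3 -m crank '[[0,0,-5,0,53],[0,0,-15,0,53],[0,0,-30,0,53],[0,0,-50,0,53],[0,0,-70,0,53],[0,0,-90,0,53],[0,0,-100,0,53],[0,0,-100,0,53]]'; python3 - <<'E'
from h import *
c=env.read_camera("wrist");cv2.imwrite("pics/w5.png",c["img"])
print(proj(c,[531.3,-88.8,36]));to(434,290,170,62.8)
E
```

```text
t: 11.35
eef_pos: [531.8, -89.8, 51.9]
tcp_rot: [-3.141, 0.0, -3.07]
ft_force: [0.5, 0.3, -0.1]
opening: 0.443
grip_force: 30.0
t: 11.85
eef_pos: [531.7, -89.8, 51.8]
tcp_rot: [-3.141, 0.0, -3.07]
ft_force: [-0.6, 0.5, -0.9]
opening: 0.552
grip_force: 0.0
t: 12.52
eef_pos: [532.5, -89.9, 154.4]
tcp_rot: [-3.14, 0.004, -3.07]
ft_force: [0.2, -0.0, -0.2]
opening: 0.555
grip_force: 0.0
[[279.01700259 207.48569114]]
row [ 70.5 385.8 -17.2] 121.3
```

View pics/w5.png

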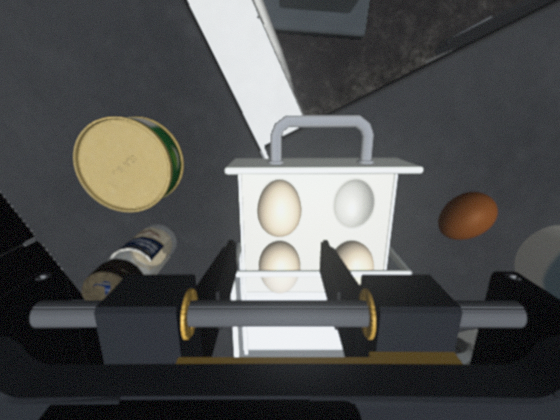

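The egg sits settled at (279,208), right where the nest projects (279,207). Next is the other egg.

```bash
python3 - <<'E'
from h import *
to(464,405,200,242.8)
E
```

```text
row [ 32.4 498.4 -47.2] -58.7
```

```bash
python3 -m crank '[[2,20,-25,-5,70],[6,55,-40,-10,70],[10,95,-47,-16,70],[14,135,-47,-22,70],[18,175,-47,-29,70],[20,215,-47,-36,70],[22,255,-47,-43,70],[24,295,-47,-50,70],[26,335,-47,-55,70],[28,370,-47,-58.7,70]]'; python3 - <<'E'
from h import *
to(464,405,200,242.8)
E
```

```text
t: 13.4
eef_pos: [476.2, 279.5, 197.5]
tcp_rot: [3.14, -0.001, -2.04]
ft_force: [0.1, 0.3, -0.2]
opening: 0.734
grip_force: 0.0
row [-106.4   67.6   -2.5] 0.3
```

```bash
python3 -m crank '[[-30,20,0,0,70],[-60,40,0,0,70],[-80,53,0,0,70],[-90,58,0,0,70],[-90,58,0,0,70],[-90,58,0,0,70]]'; python3 - <<'E'
from h import *
c=env.read_camera("wrist");print(tcp())
u,v=proj(c,[437.2,351.8,21.5])[0].astype(int);print(u,v)
e=egg(c,(max(u-45,0),max(v-45,0),u+45,v+45));print(e)
to(e[0],e[1],34,e[4]+180)
im=c["img"].copy();cv2.circle(im,(u,v),3,(0,0,255),-1);cv2.imwrite("pics/w6.png",im)
E
```

```text
t: 13.9
eef_pos: [466.6, 383.3, 197.7]
tcp_rot: [3.141, -0.002, -2.045]
ft_force: [-0.4, 0.0, 0.4]
opening: 0.735
grip_force: 0.0
(array([466.8, 382.7, 198. ]), array([ 1.7997e+02, -9.0000e-02, -1.1721e+02]))
288 157
[441.6 352.9  81.4  95.6  50.7]
row [ 38.    8.8 164. ] 12.1
```

View pics/w6.png

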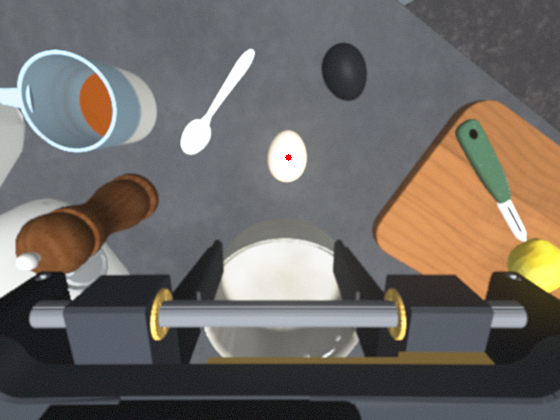

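```bash
python3 - <<'E'
from h import *
c=env.read_camera("wrist")
e=egg(c,(258,122,318,190));print(e)
to(e[0],e[1],34,e[4]+180)
print("base near",cast(c,[(288,221)],0))
for z in(60,80,100,120):print(z,cast(c,[(288,239),(215,290),(360,290)],z).round(0).tolist())
t=env.read_camera("top")
for z in(60,80,100,120):print(z,cast(t,[(75,215),(142,215),(108,248)],z).round(0).tolist())
E
```

```text
[440.1 350.6  69.2  79.8  44.2]
row [ 40.7   9.3 164.3] 18.5
base near [[473.78815472 424.67957872   0.        ]]
60 [[475.0, 423.0, 60.0], [576.0, 441.0, 60.0], [431.0, 515.0, 60.0]]
80 [[472.0, 415.0, 80.0], [566.0, 431.0, 80.0], [431.0, 501.0, 80.0]]
100 [[469.0, 407.0, 100.0], [556.0, 422.0, 100.0], [431.0, 487.0, 100.0]]
120 [[465.0, 399.0, 120.0], [546.0, 413.0, 120.0], [430.0, 472.0, 120.0]]
60 [[508.0, 582.0, 60.0], [512.0, 407.0, 60.0], [425.0, 492.0, 60.0]]
80 [[507.0, 574.0, 80.0], [511.0, 402.0, 80.0], [426.0, 485.0, 80.0]]
100 [[506.0, 565.0, 100.0], [510.0, 396.0, 100.0], [426.0, 478.0, 100.0]]
120 [[505.0, 557.0, 120.0], [509.0, 390.0, 120.0], [426.0, 471.0, 120.0]]
```

```bash
python3 - <<'E'
from h import *
c=env.read_camera("wrist")
h=cv2.cvtColor(c["img"],cv2.COLOR_BGR2HSV);print(h[157,255:325:6,1:].tolist())
for thr in(150,180): 
    e=egg(c,(258,122,318,190),thr=thr,sat=130);print(e)
to(e[0],e[1],34,e[4]+180)
E
```

```text
[[11, 121], [8, 125], [8, 136], [10, 254], [1, 255], [0, 255], [0, 255], [0, 255], [1, 255], [6, 119], [6, 118], [2, 116]]
[438.3 350.3  43.4  57.3  60.5]
[438.1 350.5  42.2  55.9  59.9]
row [ 41.9  11.2 164.7] 2.8
```

The white egg is at (288,157), with the spoon and the black look-alike well clear of it. The fit is (438,350.5), 42x56 mm, axis 60°, and the pot is 80 mm away. Grasping.

```bash
python3 -m crank '[[15,4,18,3,62],[30,8,40,3,62],[40,11,65,3,62],[42,11,90,3,62],[42,11,112,3,62],[42,11,130,3,62],[42,11,145,3,62],[42,11,156,3,62],[42,11,163,3,62],[42,11,163,3,62]]'; python3 -m crank '[[0,0,0,0,56],[0,0,0,0,52],[0,0,0,0,48],[0,0,0,0,45],[0,0,0,0,43],[0,0,0,0,41],[0,0,0,0,39],[0,0,0,0,38],[0,0,0,0,38]]'
```

```text
t: 14.93
eef_pos: [437.7, 350.9, 34.8]
tcp_rot: [3.141, -0.001, -2.098]
ft_force: [-1.2, -0.3, 0.5]
opening: 0.65
grip_force: 0.0
t: 15.68
eef_pos: [438.0, 351.6, 36.0]
tcp_rot: [-3.141, 0.0, -2.098]
ft_force: [-0.8, 1.1, 5.5]
opening: 0.445
grip_force: 30.0
```

```bash
python3 -m crank '[[0,0,-3,0,38],[0,0,-10,0,38],[0,0,-22,0,38],[0,0,-38,0,38],[0,0,-56,0,38],[0,0,-74,0,38],[0,0,-88,0,38],[0,0,-98,0,38],[0,0,-104,0,38],[0,0,-104,0,38]]'; python3 - <<'E'
from h import *
to(525.5,-15.2,140,184.3)
E
```

```text
t: 16.52
eef_pos: [438.1, 351.7, 140.9]
tcp_rot: [-3.141, 0.001, -2.098]
ft_force: [0.1, -0.0, -1.5]
opening: 0.444
grip_force: 30.0
row [ 273.2 -260.     0.9] 55.5
```

```bash
python3 -m crank '[[7,-7,0,2,38],[21,-20,0,5,38],[42,-40,0,9,38],[64,-61,0,13,38],[86,-82,0,18,38],[108,-103,0,22,38],[130,-124,0,27,38],[152,-145,0,31,38],[174,-166,0,36,38],[195,-186,0,40,38]]'; python3 - <<'E'
from h import *
to(525.5,-15.2,140,184.3)
E
```

```text
t: 17.35
eef_pos: [500.1, 87.2, 138.9]
tcp_rot: [3.141, -0.002, -2.803]
ft_force: [0.8, -0.1, -0.4]
opening: 0.444
grip_force: 30.0
row [  10.1 -105.    -1.1] 15.1
```

```bash
python3 -m crank '[[2,-20,0,4,38],[4,-40,0,8,38],[6,-58,0,12,38],[8,-74,0,15,38],[9,-88,0,15,38],[10,-95,0,15,38],[10,-97,0,15,38],[10,-97,0,15,38],[10,-97,0,15,38]]'; python3 - <<'E'
from h import *
env.read_camera("wrist");to(525.5,-15.2,52.5,184.3)
E
```

```text
t: 18.1
eef_pos: [523.7, -4.9, 139.5]
tcp_rot: [3.141, -0.001, -3.058]
ft_force: [-0.1, 0.3, -0.8]
opening: 0.443
grip_force: 30.0
row [ -0.9 -10.7  87.1] 0.5
```

```bash
python3 -m crank '[[-1,-5,8,0.5,38],[-1,-10,24,0.5,38],[-1,-10.7,44,0.5,38],[-1,-10.7,60,0.5,38],[-1,-10.7,70,0.5,38],[-1,-10.7,77,0.5,38],[-1,-10.7,82,0.5,38],[-1,-10.7,85,0.5,38],[-1,-10.7,87.5,0.5,38],[-1,-10.7,88.5,0.5,38]]'; python3 -m crank '[[0,0,0,0,38],[0,0,0,0,38]]'
```

```text
t: 18.98
eef_pos: [526.1, -15.8, 51.4]
tcp_rot: [-3.141, 0.001, -3.066]
ft_force: [-0.3, 0.8, 0.5]
opening: 0.443
grip_force: 30.0
t: 19.15
eef_pos: [526.1, -15.8, 51.7]
tcp_rot: [-3.141, 0.001, -3.066]
ft_force: [-0.1, -0.1, -0.7]
opening: 0.445
grip_force: 30.0
```

```bash
python3 -m crank '[[0,0,0.7,0,38],[0,0,1,0,38],[0,0,1,0,43],[0,0,1,0,45],[0,0,1,0,48],[0,0,1,0,51],[0,0,1,0,53],[0,0,1,0,53]]';python3 -m crank '[[0,0,-5,0,53],[0,0,-15,0,53],[0,0,-30,0,53],[0,0,-50,0,53],[0,0,-70,0,53],[0,0,-90,0,53],[0,0,-100,0,53],[0,0,-100,0,53]]'; python3 - <<'E'
from h import *
c=env.read_camera("wrist");cv2.imwrite("pics/w7.png",c["img"])
print(proj(c,[[531.3,-88.8,36],[525.5,-15.2,36]]));to(440,-59,110,94.3)
E
```

```text
t: 19.82
eef_pos: [525.9, -15.8, 50.3]
tcp_rot: [-3.142, -0.0, -3.066]
ft_force: [-0.0, 0.7, 1.2]
opening: 0.555
grip_force: 0.0
t: 20.48
eef_pos: [526.7, -15.9, 152.8]
tcp_rot: [-3.141, 0.004, -3.066]
ft_force: [1.4, 1.2, -0.7]
opening: 0.558
grip_force: 0.0
[[201.14926806 208.16413969]
 [278.47092162 207.93820417]]
row [ 89.2 -36.6  41.3] 90.0
```

View pics/w7.png

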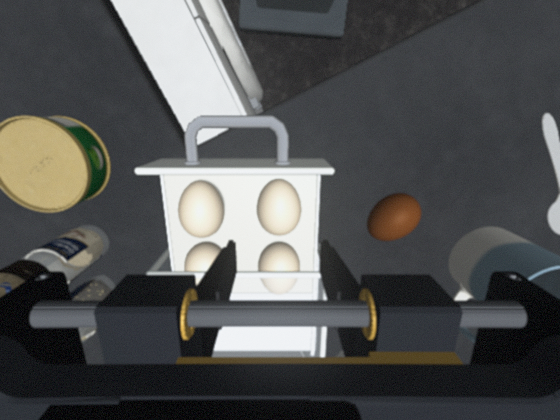

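Both front eggs lie at their nests, at (202,209) and (279,208) against projected (201,208) and (278,208), and lengthwise. Now back to the handle to push the drawer shut.

```bash
python3 -m crank '[[10,-5,0,7,30],[20,-10,0,14,30],[35,-15,0,21,30],[50,-20,0,28,30],[65,-25,0,35,30],[75,-30,0,42,30],[80,-33,10,49,30],[80,-33,20,56,30],[80,-33,30,63,30],[80,-33,40,70,30]]'; python3 - <<'E'
from h import *
to(449.2,-58.5,100,94.3)
E
```

```text
t: 21.37
eef_pos: [448.0, -54.7, 109.0]
tcp_rot: [-3.14, -0.001, 1.989]
ft_force: [-0.1, 0.7, -1.6]
opening: 0.318
grip_force: 0.0
row [-4.  -0.4  9. ] 19.6
```

```bash
python3 -m crank '[[-2,0,0,7,30],[-2,0,0,14,30],[-2,0,0,18,30],[-2,0,0,18,30],[-2,0,0,18,30],[-2,0,0,18,30]]'; python3 - <<'E'
from h import *
c=env.read_camera("wrist")
to(449.2,-58.5,40,94.3);cv2.imwrite("pics/w8.png",c["img"])
g=cv2.cvtColor(c["img"],cv2.COLOR_BGR2GRAY)
print(proj(c,[[450.5,-40,40],[449,-60,40]]))
E
```

```text
t: 21.87
eef_pos: [449.2, -56.4, 109.8]
tcp_rot: [-3.141, -0.0, 1.683]
ft_force: [-0.5, 0.4, 1.1]
opening: 0.315
grip_force: 0.0
row [-2.  -0.3 70. ] 2.1
[[281.55008486 208.38378861]
 [276.83014873 231.65800356]]
```

```bash
python3 -m crank '[[-2,0,15,2,30],[-2,0,32,2,30],[-2,0,48,2,30],[-2,0,60,2,30],[-2,0,67,2,30],[-2,0,70,2,30],[-2,0,70,2,30]]'; python3 -m crank '[[0,0,0,0,24],[0,0,0,0,18],[0,0,0,0,13],[0,0,0,0,8],[0,0,0,0,8],[0,0,0,0,8]]'
```

```text
t: 22.5
eef_pos: [449.5, -58.5, 40.0]
tcp_rot: [-3.141, -0.0, 1.647]
ft_force: [0.9, 0.2, 0.2]
opening: 0.318
grip_force: 0.0
t: 23.0
eef_pos: [449.7, -58.5, 40.6]
tcp_rot: [3.141, 0.0, 1.646]
ft_force: [-1.6, -0.0, 5.2]
opening: 0.095
grip_force: 30.0
```

```bash
python3 -m crank '[[0,1,0,0,5],[0,3,0,0,5],[0,6,0,0,5],[0,9.5,0,0,5],[0,13.5,0,0,5],[0,17.5,0,0,5],[0,21.5,0,0,5],[0,25.5,0,0,5],[0,29.5,0,0,5],[0,33.5,0,0,5]]'; python3 -m crank '[[0,4,0,0,5],[0,8,0,0,5],[0,12,0,0,5],[0,16,0,0,5],[0,20,0,0,5],[0,24,0,0,5],[0,28,0,0,5],[0,32,0,0,5],[0,36,0,0,5],[0,39,0,0,5]]';python3 -m crank '[[0,3,0,0,5],[0,6,0,0,5],[0,8.5,0,0,5],[0,10.5,0,0,5],[0,12,0,0,5],[0,13,0,0,5],[0,14,0,0,5],[0,14,0,0,5]]'
```

```text
t: 23.83
eef_pos: [483.2, -56.0, 40.6]
tcp_rot: [3.141, 0.0, 1.646]
ft_force: [-1.2, 0.1, 6.1]
opening: 0.095
grip_force: 30.0
t: 24.67
eef_pos: [522.2, -53.1, 40.6]
tcp_rot: [3.141, 0.0, 1.646]
ft_force: [-2.0, 0.2, 6.8]
opening: 0.094
grip_force: 30.0
t: 25.33
eef_pos: [536.2, -52.0, 40.7]
tcp_rot: [3.141, 0.0, 1.646]
ft_force: [-0.5, 1.2, 4.4]
opening: 0.094
grip_force: 30.0
```

Nearly at the starting pose (536.5). I'll nudge 1.5 mm against the stop, then release and back off.

```bash
python3 -m crank '[[0,0.8,0,0,5],[0,1.5,0,0,5],[0,1.5,0,0,5],[0,1.5,0,0,5]]'; python3 -m crank '[[0,0,0,0,18],[0,0,0,0,28],[0,0,0,0,28],[0,0,0,0,28],[0,0,-10,0,28],[0,0,-40,0,28],[0,0,-80,0,28],[0,-10,-120,0,28],[0,-15,-160,0,28],[0,-15,-160,0,28]]'; python3 - <<'E'
from h import *
c=env.read_camera("wrist");cv2.imwrite("pics/w9.png",c["img"]);print(cast(c,[(294.5,195)],40))
E
```

```text
t: 25.67
eef_pos: [536.5, -52.0, 40.6]
tcp_rot: [-3.14, -0.0, 1.646]
ft_force: [-6.4, -2.2, 8.6]
opening: 0.094
grip_force: 30.0
t: 26.5
eef_pos: [523.8, -53.3, 207.8]
tcp_rot: [3.132, 0.003, 1.646]
ft_force: [0.3, -0.1, 1.5]
opening: 0.295
grip_force: 0.0
[[544.29494822 -50.89641184  40.        ]]
```

View pics/w9.png

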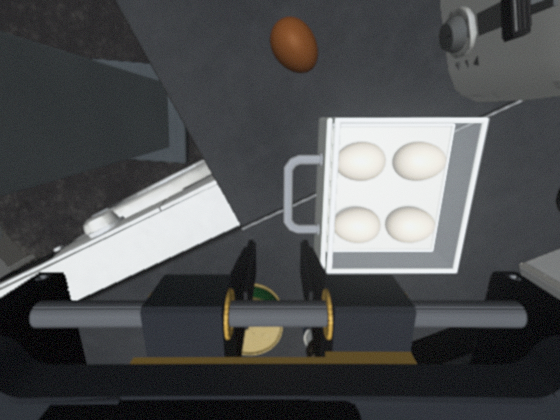

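The picture shows the drawer shut against its stop: the push force rose and the TCP was back at 536.5. All four eggs lie lengthwise at (360,161), (418,161), (357,224) and (409,225), and the gripper is clear. Handing in.

```bash
python3 -m crank '[[0,0,0,0,28],[0,0,0,0,28],[0,0,0,0,28]]' | head -1; python3 -c "
from cell import env
print(env.job_done())"
```

```text
t: 26.8
the job is handed in; nothing more can be done
None
```

The job is handed in: both white eggs are settled lengthwise in the front dimples, the drawer is pushed shut against its stop with all four eggs in place, and the other things were left alone (26.8 s; no verdict was returned).

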